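# Fit the square crossing tile into its track plate

### The arm

A 6-joint arm with a two-finger parallel gripper is mounted at the origin on the work surface. World frame = base frame: x ahead of the robot, y to its left, z up, the work surface at z = 0. Lengths are in m, angles in rad, forces in N, time in s.
With the tool pointing down it reaches from about 0.35 to 0.975 m from the base axis. Payload 17.4 kg.
Tool frame: the origin (TCP) lies midway between the tips of the shut fingers; the grasp point (between the pads) lies 19 mm behind it; z points along the fingers, y is the line along which they close (so a half turn about z gives the same grasp; the last joint's range is limited). The gripper opens to 85 mm and grips with 20 to 120 N. Pads are 22 mm wide; open, the fingers measure 114 mm over their backs; the gripper's body (76 mm by 85 mm) begins 54 mm behind the grasp point. The pads swing forward as they close: fully open they stand 13 mm farther back than shut.
Start: joints at [-1.298, 0.116, 1.442, -0, 1.584, -0.038], TCP at [0.206, -0.643, 0.231] pointing down, gripper open.
Joint ranges: [-2.83, 2.83], [-0.83, 2.19], [0.07, 2.5], [-1.14, 4.28], [0.01, 3], [-2.97, 2.97]. Speed limits (rad/s): [1.89, 1.89, 2.22, 3.14, 3.14, 3.14].

### API

Orientations are given as a unit quaternion [w, x, y, z].
In Python, from plant import arm gives the robot as it stands.
- The arm moves only by the tool play_rows, never from a script. Its argument "rows" is a list that holds one entry, the list of rows, each a list of 5 numbers: the closure, from 0 (fully open) to 1 (shut), then the shift along the tool's x, y, z in m, then the turn about the tool's z in degrees. A call has 1 to 20 rows; each row shifts and turns the commanded pose from where the row before left it, along the tool's axes as they then stand; what a row does not reach is not made up. A row lasts 1/10 s, in which the tool goes at most 50 mm and 8.59 degrees, less where a joint would pass 70% of its speed; a pose out of reach is approached as far as the arm can. A call with a gripper value outside its range is refused whole. The fingers move at their own pace and stop on an object; "force" is the grip in N (left out, the last holds). Time passes only in rows, so rows that do not move let the fingers close. It gives the time, the measured TCP pose, the force, the opening and the grip force at its end, in the units of the state.
- arm.get_state(): the state, without advancing time (a new reading comes with each control period).
- arm.get_image(name): name is "scene" or "top" or "wrist"; returns a dict with "color" (420x560x3 uint8, red, green, blue), "mtx" (3x3 intrinsics, pixels), "eye" and "rotation" of the camera in the world; the wrist camera has in their place "hand_eye" (4x4, takes a point from camera to tool coordinates, whose origin is the TCP and whose axes are the flange's). Camera axes: x right, y down, z forward; pixel columns grow to the right and rows downward; lengths in m; the calibration is good to about 2 mm. A picture is of the moment at which its call begins: read the wrist's pose just before it. There is no depth.
- arm.close_job(): hands the job in; it is judged then, once.
The state is a dict: "time_s": time; "joint_positions": joint angles; "dq": joint speeds; "joint_torque": joint torques, N m; "tcp_pos": TCP position; "eef_rot": TCP orientation; "force": force on the tool from outside, world axes, zero at the start; "ft_torque": the same for the moment, N m; "gripper_width": finger opening in m; "grasp_force": force on a finger pad.
Only numpy, scipy, OpenCV 4.12 (cv2) and the standard library are available. Lean on these libraries where they do the work, as an engineer would, in place of code of your own. Each camera call takes 0.05 s, during which the arm holds its last target. There are 200 camera calls.

### The job

On the wooden railway table, take the square crossing tile out of the storage rack and lay it flat on the bare tabletop, grooved side up, and let go of it. Then take it by its edges and fit it fully home in the square recess of the crossing plate without dropping it in, and leave the other toys where they are.

Things in the scene. Friction and masses are not known exactly. Their poses are not given: they have to be found in the camera images.
- square_tile: Square crossing tile, plain pale wood, 56 x 56 x 18 mm thick. Origin at its centre; x axis = normal of the grooved face (dark cross grooves on that face only), y and z parallel to its edges. At the start it stands on edge (z up) in one of the rack's slots, grooved face (x axis) away from the robot, lower edge 15 mm and upper edge 71 mm above the table.
- rack: Storage rack, a fixed dark wooden block 50 (x) x 250 (y) x 30 (z) mm with three slots in a row along its y axis, centres at y = -75, 0 and +75 mm; each slot is 21 mm (x) by 59 mm (y), 15 mm deep. Origin at the centre of its underside. Which tile stands in which slot varies.
- crossing_plate: Crossing plate: fixed pale wooden plate 120 x 120 x 18 mm with a SQUARE recess in its middle; a stub of track 40 mm wide and 12 mm high sticks out to 150 mm from the centre on its +x side. Origin at the centre of its underside. The recess walls are parallel to its x and y axes.
- recess (a point): Centre of the floor of the square recess of the crossing plate, 10 mm above the table; axes as the plate (z up). The recess is 58.5 x 58.5 mm and 8 mm deep (mouth 18 mm above the table, edge chamfered 1.5 mm). A seated tile's centre is 9 mm above this point and the tile stands 10 mm proud of the plate.
- turntable_plate: Turntable plate, a bystander: fixed, the same as the crossing plate but with a ROUND recess of 58.5 mm diameter. Its place and that of the crossing plate may be swapped. Origin at the centre of its underside.
- round_tile: Bystander: round tile, 56 mm diameter, 18 mm thick, standing in another slot of the rack; origin at its centre, x axis its normal.
- octagon_tile: Bystander: eight-sided tile, 56 mm across flats, 18 mm thick, standing in another slot; origin at its centre, x axis its normal.
- tree_a: Bystander: green toy fir tree, 42 mm wide, 66 mm high; origin at the centre of its foot.
- tree_b: Bystander: white toy fir tree, 42 mm wide, 66 mm high; origin at the centre of its foot.
- engine: Bystander: toy steam engine, 85 (x) x 44 x 52 mm high; origin on the table under its middle.
- figure: Bystander: wooden peg figure, 28 mm wide, 58 mm high; origin at the centre of its foot.

How it is judged:
By the outcome, as a careful person would: the job done as asked, in the order asked, and still so for the second after the job is handed in, with the robot touching nothing.
It also fails if it takes over 58 s, if anything falls off the work surface, if the arm or the gripper's body presses on something with over 40 N, if the wrist force passes 120 N, or if a joint passes its speed limit or range.

## Working session

There is one attempt and no reset: what is moved stays moved. The work goes in short steps, Python scripts to look and compute and a tool call to move; the robot and the scene stay as the last step left them, time stands still between calls to the robot, and variables do not carry over. Pictures are saved under pics/ and viewed, at most 10 in all, crops included, and the job is handed in when it is done.

Besides the shell and the picture viewer there is one more tool, called after "Emit:" by a JSON object that holds its "api" and its "payload". play_rows: Moves the arm, as the interface text tells. Its arguments: {"type":"object","properties":{"rows":{"type":"array","items":{"type":"array","items":{"type":"array","items":{"type":"number"}}}},"force":{"type":"number"}},"required":["rows"]}

```bash
mkdir -p pics; ls; cat > h.py <<'E'
import numpy as np, cv2
from plant import arm
from scipy.spatial.transform import Rotation as R
def snap(n,f=None):
    s=arm.get_state(); d=arm.get_image(n)
    if n=='wrist':
        q=s['eef_rot']; T=np.eye(4); T[:3,:3]=R.from_quat([q[1],q[2],q[3],q[0]]).as_matrix(); T[:3,3]=s['tcp_pos']
        M=T@np.array(d['hand_eye']); d['eye']=M[:3,3]; d['rotation']=M[:3,:3]
    d['eye']=np.array(d['eye']);d['rotation']=np.array(d['rotation']);d['mtx']=np.array(d['mtx'])
    if f:
        cv2.imwrite(f'pics/{f}.png',d['color'][:,:,::-1]); np.savez(f'pics/{f}.npz',**{k:d[k] for k in('color','mtx','eye','rotation')})
    return d
def ray(d,px):
    v=np.linalg.inv(d['mtx'])@np.array([px[0],px[1],1.]); v=d['rotation']@v; return v/np.linalg.norm(v)
def onz(d,px,z):
    v=ray(d,px); return d['eye']+v*(z-d['eye'][2])/v[2]
def proj(d,p):
    c=d['mtx']@(d['rotation'].T@(np.array(p)-d['eye'])); return c[:2]/c[2]
def tri(d1,p1,d2,p2):
    a,b=ray(d1,p1),ray(d2,p2); t=np.linalg.lstsq(np.c_[a,-b],d2['eye']-d1['eye'],rcond=None)[0]
    A,B=d1['eye']+a*t[0],d2['eye']+b*t[1]; return (A+B)/2,np.linalg.norm(A-B)
E
python3 - <<'E'
from h import *
a=snap('scene','s0');b=snap('top','t0');w=snap('wrist','w0')
for d in(a,b,w):print(d['eye'],d['rotation'].round(3).tolist(),d['mtx'].tolist())
cv2.imwrite('pics/st0.png',cv2.resize(np.hstack([a['color'],b['color']])[:,:,::-1],None,fx=.714,fy=.714))
print(arm.get_state())
E
```

```text
pics
[1.36411765 0.01824868 0.75842563] [-0.29, 0.638, 0.643, -0.309] [[499.01236312859834, 0.0, 287.060104272603], [0.0, 499.01236312859834, 216.0764557355855], [0.0, 0.0, 1.0]]
[0.37897612 0.00946297 1.03788291] [-0.048, 0.713, -0.697, 0.07] [[420.14916818176545, 0.0, 283.68939472621446], [0.0, 420.14916818176545, 210.27238737114433], [0.0, 0.0, 1.0]]
[ 0.28469408 -0.61595838  0.37313819] [[0.306, -0.902, -0.305], [-0.952, -0.29, -0.098], [-0.0, 0.32, -0.947]] [[296.7775530393572, 0.0, 280.4478911441129], [0.0, 296.7775530393572, 209.94406434049148], [0.0, 0.0, 1.0]]
{'time_s': 0.15, 'joint_positions': array([-1.29780283e+00,  1.16355163e-01,  1.44211088e+00, -2.09054422e-05,
        1.58401416e+00, -3.78045971e-02]), 'dq': array([ 0.00039027, -0.001477  , -0.00207811,  0.00042237,  0.00101616,
        0.00016543]), 'joint_torque': array([ 2.09843347e-03, -7.32515574e+01, -6.32843542e+01, -1.53360957e-04,
        5.03502495e-03,  1.90072785e-05]), 'tcp_pos': array([ 0.20636957, -0.6425206 ,  0.23074626]), 'eef_rot': array([-4.39481894e-04,  9.87949770e-01,  1.54774205e-01, -6.24447322e-05]), 'force': array([-0.14891802,  0.00808435,  0.57205306]), 'ft_torque': array([ 0.00663013, -0.02070456,  0.01346906]), 'grasp_force': 0.0, 'gripper_width': 0.08544876660162566}
```

View pics/s0.png

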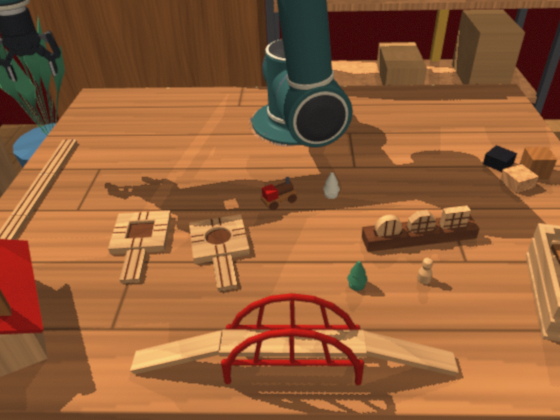

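View pics/t0.png

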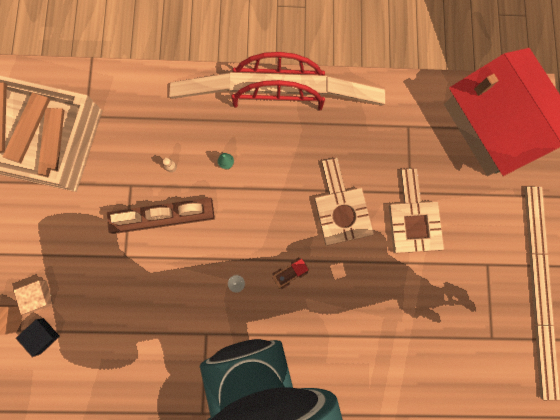

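The crossing plate (square recess) is at scene (141,231) and top (416,227). The rack is at top (160,213). The tile that looks square is at the +y end: scene (455,217), top (124,217). Fixed-camera rotations are quaternions, so I'll convert them, then enlarge the rack and plate.

```bash
python3 - <<'E'
s=open('h.py').read()
s=s.replace("    d['eye']=np.array(d['eye']);d['rotation']=np.array(d['rotation'])","    d['eye']=np.array(d['eye']);r=np.array(d['rotation']);d['rotation']=r if r.ndim==2 else R.from_quat(r[[1,2,3,0]]).as_matrix()")
open('h.py','w').write(s)
E
python3 - <<'E'
from h import *
a=snap('scene','s1');b=snap('top','t1')
c1=cv2.resize(a['color'][190:260,355:490],(800,415),interpolation=cv2.INTER_CUBIC)
c1=c1[:,:]
c2=cv2.resize(b['color'][190:240,100:220],(400,167),interpolation=cv2.INTER_CUBIC)
c3=cv2.resize(b['color'][195:260,380:450],(200,185),interpolation=cv2.INTER_CUBIC)
c4=cv2.resize(a['color'][200:260,105:180],(200,160),interpolation=cv2.INTER_CUBIC)
o=np.zeros((600,800,3),np.uint8);o[:415]=c1;o[415:582,:400]=c2;o[415:600,400:600]=c3;o[415:575,600:]=c4
cv2.imwrite('pics/z1.png',o[:,:,::-1])
for n,d,p,z in [('rack+y',b,(107,219),.03),('rack-y',b,(214,209),.03),('plate',b,(416,227),.018),('plate s',a,(141,231),.018),('rack s',a,(420,235),.02)]:
    print(n,onz(d,p,z).round(4))
print(tri(a,(141,231),b,(416,227)))
E
```

```text
rack+y [0.5163 0.402  0.03  ]
rack-y [0.547  0.1486 0.03  ]
plate [ 0.5165 -0.3486  0.018 ]
plate s [ 0.5295 -0.3422  0.018 ]
rack s [0.5485 0.2785 0.02  ]
(array([ 0.51755811, -0.34963527,  0.00796074]), np.float64(0.004672203361897197))
```

View pics/z1.png

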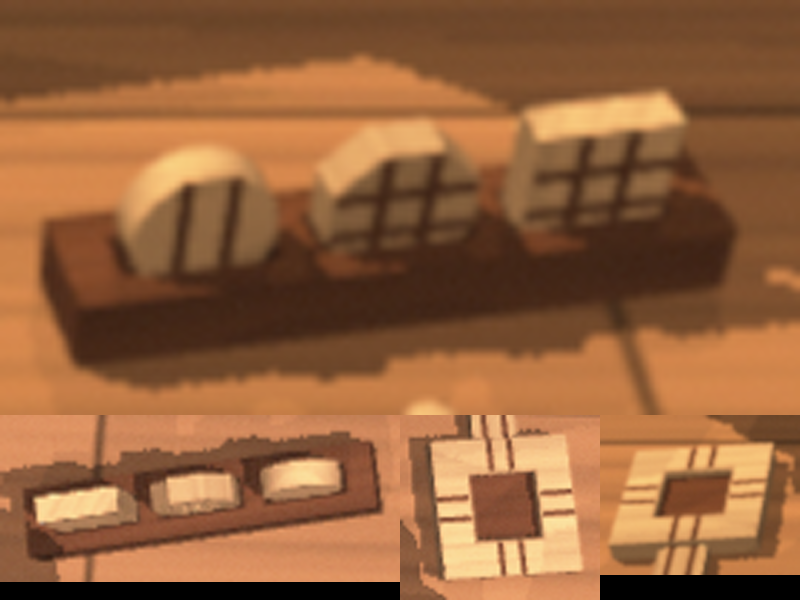

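The square tile stands in the +y slot, at about (0.523, 0.350). The crossing plate is near (0.517, -0.35). I'll move over the plate first and take close wrist views of it on the way.

Emit:
{"api": "play_rows", "payload": {"rows": [[[0,0.026,-0.0122,0,0],[0,0.026,-0.0122,0,0],[0,0.026,-0.0122,0,0],[0,0.026,-0.0122,0,0],[0,0.026,-0.0122,0,0],[0,0.026,-0.0122,0,0],[0,0.026,-0.0122,0,0],[0,0.026,-0.0122,0,0],[0,0.026,-0.0122,0,0],[0,0.026,-0.0122,0,0],[0,0.026,-0.0122,0,0],[0,0.026,-0.0122,0,0],[0,0.026,-0.0122,0,0],[0,0.026,-0.0122,0,0],[0,0.026,-0.0122,0,0],[0,0,0,0,0],[0,0,0,0,0]]]}}

```text
time_s: 1.95
tcp_pos: [0.522, -0.3488, 0.2311]
eef_rot: [-0.0, 0.988, 0.155, -0.0]
force: [-0.7, 0.1, -0.2]
gripper_width: 0.0855
grasp_force: 0.0
```

```bash
python3 - <<'E'
from h import *
w=snap('wrist','wp1'); print(w['eye'],arm.get_state()['tcp_pos'])
E
```

```text
[ 0.6002664  -0.32206976  0.37361274] [ 0.52158887 -0.34928829  0.23121264]
```

View pics/wp1.png

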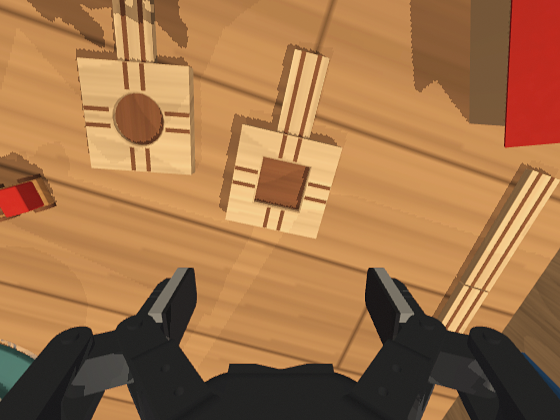

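The wrist view shows the recess at (283,183), with plate corners near (241,125), (341,148), (318,238) and (225,220). I'll measure the plate outline and the recess here and in the top view.

```bash
cat > plate.py <<'E'
from h import *
def recess(d,guess,win=60):
    # dark-brown recess blob containing the projected guess -> subpixel corners of its mouth
    hsv=cv2.cvtColor(d['color'],cv2.COLOR_RGB2HSV); g=proj(d,guess).astype(int)
    m=((hsv[:,:,2]<165)).astype(np.uint8)
    m=cv2.morphologyEx(m,cv2.MORPH_OPEN,np.ones((3,3)))
    n,l,st,_=cv2.connectedComponentsWithStats(m)
    k=l[g[1],g[0]]; c=max(cv2.findContours((l==k).astype(np.uint8),0,1)[0],key=cv2.contourArea)
    return k,st[k],c
if __name__=='__main__':
    import sys
    for f in sys.argv[1:]:
        d=dict(np.load(f'pics/{f}.npz')); r=d['rotation']
        if r.ndim==1: d['rotation']=R.from_quat(r[[1,2,3,0]]).as_matrix()
        k,st,c=recess(d,[.517,-.35,.01]); print(f,k,st)
        P=np.array([onz(d,p,.018)[:2] for p in c[:,0].astype(float)]) 
        b=cv2.minAreaRect((P*1000).astype(np.float32)); print(b)
        # plate pale outline
        hsv=cv2.cvtColor(d['color'],cv2.COLOR_RGB2HSV)
        g=proj(d,[.517,-.35,.018]).astype(int)
        print([hsv[g[1],g[0]+o].tolist() for o in (-70,-40,-32,0,32,40,70)])
E
python3 plate.py wp1 t1
```

```text
wp1 23 [ 254  157   56   54 2126]
((517.8619384765625, -350.0182189941406), (57.59077835083008, 57.89202880859375), 4.70758056640625)
[[15, 148, 204], [11, 172, 139], [11, 172, 139], [11, 166, 146], [11, 173, 137], [18, 115, 219], [15, 150, 199]]
t1 62 [405 215  25  24 525]
((517.4483642578125, -350.67437744140625), (57.317413330078125, 56.752723693847656), 4.244209289550781)
[[9, 153, 113], [12, 140, 226], [12, 143, 225], [9, 152, 131], [12, 143, 220], [12, 140, 220], [11, 143, 216]]
```

The recess is at (0.5177, -0.3502) with yaw about 4.5°. Both views agree, and the measured size fits 58.5 mm. Next, the rack.

Emit:
{"api": "play_rows", "payload": {"rows": [[[0,0.0118,-0.037,0,0],[0,0.0118,-0.037,0,0],[0,0.0118,-0.037,0,0],[0,0.0118,-0.037,0,0],[0,0.0118,-0.037,0,0],[0,0.0118,-0.037,0,0],[0,0.0118,-0.037,0,0],[0,0.0118,-0.037,0,0],[0,0.0118,-0.037,0,0],[0,0.0118,-0.037,0,0],[0,0.0118,-0.037,0,0],[0,0.0118,-0.037,0,0],[0,0.0118,-0.037,0,0],[0,0.0118,-0.037,0,0],[0,0.0118,-0.037,0,0],[0,0.0118,-0.037,0,0],[0,0.0118,-0.037,0,0],[0,0.0118,-0.037,0,0]]]}}

```text
time_s: 3.8
tcp_pos: [0.5205, 0.3505, 0.2314]
eef_rot: [0.0, 0.988, 0.154, 0.0]
force: [0.8, -0.4, 1.0]
gripper_width: 0.0852
grasp_force: 0.0
```

Emit:
{"api": "play_rows", "payload": {"rows": [[[0,0,0,0,-7.9],[0,0,0,0,-7.9],[0,0,0,0,-7.9],[0,0,0,0,-7.9],[0,0,0,0,-7.9],[0,0,0,0,-7.9],[0,0,0,0,-7.9],[0,0,0,0,-7.9],[0,0,0,0,-7.9],[0,0,0,0,-7.9],[0,0,0,0,0],[0,0,0,0,0]]]}}

```text
time_s: 5.0
tcp_pos: [0.5206, 0.3493, 0.2313]
eef_rot: [0.0, 0.666, 0.746, 0.0]
force: [-0.5, 0.7, -0.0]
gripper_width: 0.0853
grasp_force: 0.0
```

```bash
python3 - <<'E'
from h import *
s=arm.get_state(); q=s['eef_rot']; M=R.from_quat([q[1],q[2],q[3],q[0]]).as_matrix(); print(s['tcp_pos'],M.round(4).tolist(),s['joint_positions'])
w=snap('wrist','wr1'); print(w['eye'])
E
```

```text
[0.52062996 0.34926589 0.23133719] [[-0.1135, 0.9935, 0.0001], [0.9935, 0.1135, -0.0], [-0.0, 0.0001, -1.0]] [ 5.50242972e-01  1.18321119e-02  1.55063501e+00 -7.28353865e-05
  1.57906592e+00  4.36488356e-01]
[0.511295   0.43246987 0.37382363]
```

View pics/wr1.png

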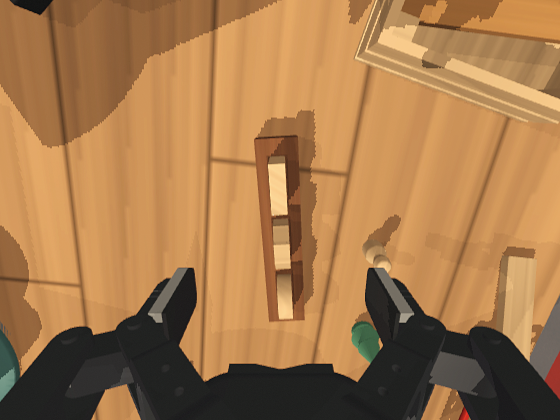

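The rack lies vertically in the view and the square tile's top face is at about (278,187), spanning rows 157-217. I'll measure the top face here and in the fixed views.

```bash
cat > tile.py <<'E'
from h import *
def load(f):
    d=dict(np.load(f'pics/{f}.npz')); r=d['rotation']
    if r.ndim==1: d['rotation']=R.from_quat(r[[1,2,3,0]]).as_matrix()
    return d
def blob(d,px,vmin,smax=255):
    hsv=cv2.cvtColor(d['color'],cv2.COLOR_RGB2HSV)
    m=((hsv[:,:,2]>=vmin)&(hsv[:,:,1]<=smax)).astype(np.uint8)
    n,l,st,ce=cv2.connectedComponentsWithStats(m,connectivity=4)
    k=l[px[1],px[0]]; c=max(cv2.findContours((l==k).astype(np.uint8),0,1)[0],key=cv2.contourArea)
    return st[k],ce[k],c
if __name__=='__main__':
    w,t=load('wr1'),load('t1'); C=[]
    for d,px in((w,(278,190)),(t,(123,217))):
        hsv=cv2.cvtColor(d['color'],cv2.COLOR_RGB2HSV); print(hsv[px[1],px[0]-16:px[0]+17:2].tolist())
        for v in (180,195,210):
            st,ce,c=blob(d,px,v); P=np.array([onz(d,p,.071)[:2] for p in c[:,0].astype(float)],np.float32)*1000
            print(v,st,ce,cv2.minAreaRect(P))
E
python3 tile.py
```

```text
[[12, 161, 162], [12, 168, 161], [11, 164, 157], [11, 167, 153], [19, 101, 255], [18, 109, 251], [17, 111, 251], [18, 112, 250], [18, 109, 251], [19, 105, 251], [18, 105, 251], [18, 107, 252], [16, 135, 174], [10, 162, 74], [11, 166, 95], [11, 165, 94], [11, 167, 96]]
180 [268 163  20  53 864] [277.50462963 188.64930556] ((517.2615966796875, 352.78863525390625), (17.578044891357422, 56.16050338745117), 9.798583030700684)
195 [268 163  20  53 854] [277.52224824 188.72833724] ((517.2553100585938, 352.73016357421875), (17.395339965820312, 55.92329406738281), 9.803095817565918)
210 [268 163  20  53 844] [277.52725118 188.742891  ] ((517.3026123046875, 352.6807861328125), (17.321495056152344, 55.6854362487793), 9.807371139526367)
[[10, 152, 97], [9, 148, 86], [18, 107, 245], [20, 100, 250], [18, 106, 250], [17, 108, 249], [18, 105, 250], [19, 100, 250], [18, 108, 249], [19, 105, 250], [20, 100, 250], [18, 106, 250], [19, 104, 250], [16, 114, 243], [13, 122, 178], [14, 125, 153], [14, 124, 158]]
180 [110 212  26  11 190] [122.52105263 216.47368421] ((517.4823608398438, 350.73431396484375), (17.903541564941406, 56.875511169433594), 9.843113899230957)
195 [110 212  25  10 185] [122.39459459 216.4972973 ] ((517.2894287109375, 351.845458984375), (17.903533935546875, 54.61996841430664), 9.843201637268066)
210 [111 212  24  10 179] [122.45251397 216.48603352] ((517.3801879882812, 351.32421875), (17.238168716430664, 53.56149673461914), 9.842111587524414)
```

Tile centre is (0.5174, 0.3523), normal yaw 9.8°. The 17.5 x 56 mm top at z = 71 mm matches in both views. I'll descend and grip by the faces.

Emit:
{"api": "play_rows", "payload": {"rows": [[[0,0,0,0,-3.3],[0,0.0035,-0.0026,0,0],[0,0,0,0.038,0],[0,0,0,0.038,0],[0,0,0,0.038,0],[0,0,0,0.038,0],[0,0,0,0.037,0],[0,0,0,0,0],[0.6,0,0,0,0],[0.6,0,0,0,0],[0.6,0,0,0,0],[0.9,0,0,0,0],[0.9,0,0,0,0],[0.9,0,0,0,0],[0.9,0,0,0,0],[0.9,0,0,0,0]]], "force": 30}}

```text
time_s: 6.65
tcp_pos: [0.5175, 0.3531, 0.0434]
eef_rot: [0.0, 0.642, 0.767, 0.001]
force: [-2.1, -0.2, 8.1]
gripper_width: 0.0175
grasp_force: 30.4
```

Gripped, opening 17.5 mm. I'll lift, carry it to the bare area near (0.56, 0.03) and stand it there.

Emit:
{"api": "play_rows", "payload": {"rows": [[[0.9,0,0,-0.01,0],[0.9,0,0,-0.015,0],[0.9,0,0,-0.025,0],[0.9,0,0,-0.025,0],[0.9,0,0,-0.025,0],[0.9,-0.0163,-0.0007,0,0],[0.9,-0.0325,-0.0013,0,0],[0.9,-0.0325,-0.0013,0,0],[0.9,-0.0325,-0.0013,0,0],[0.9,-0.0325,-0.0013,0,0],[0.9,-0.0325,-0.0013,0,0],[0.9,-0.0325,-0.0013,0,0],[0.9,-0.0325,-0.0013,0,0],[0.9,-0.0325,-0.0013,0,0],[0.9,-0.0325,-0.0013,0,0],[0.9,-0.0163,-0.0007,0,0],[0.9,0,0,0,0],[0.9,0,0,0,0]]]}}

```text
time_s: 8.45
tcp_pos: [0.5612, 0.0308, 0.1424]
eef_rot: [-0.0, 0.642, 0.766, 0.0]
force: [0.2, 0.7, -0.8]
gripper_width: 0.0177
grasp_force: 29.4
```

```bash
python3 - <<'E'
from h import *
s=arm.get_state(); print(s['tcp_pos'],s['gripper_width'],s['force'])
a=snap('scene','s2');b=snap('top','t2');w=snap('wrist','w2')
o=np.zeros((600,800,3),np.uint8);o[:420,:560]=a['color'];
c=b['color'][150:300,180:420];o[420:570,:240]=c
o[420:600,240:480]=cv2.resize(w['color'],(240,180))
cv2.imwrite('pics/z2.png',o[:,:,::-1])
E
```

```text
[0.56118278 0.03075543 0.14243601] 0.01773731783686948 [ 0.17859446  0.69742418 -0.77374151]
```

View pics/z2.png

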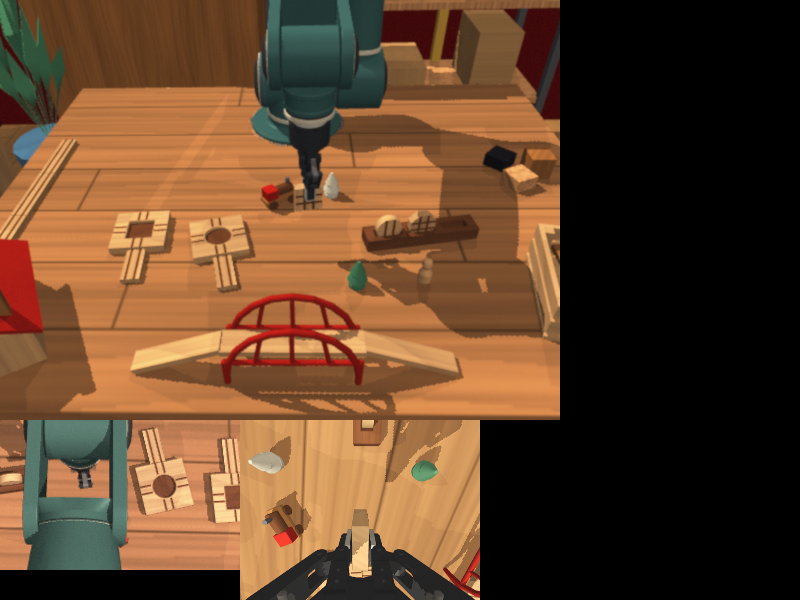

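The tile is held upright over bare table (scene (307,195)), clear of the engine and both trees. Lowering it to stand.

Emit:
{"api": "play_rows", "payload": {"rows": [[[0.9,0,0,0.025,0],[0.9,0,0,0.03,0],[0.9,0,0,0.03,0],[0.9,0,0,0.02,0],[0.9,0,0,0.006,0],[0.9,0,0,0.0015,0],[0.9,0,0,0.001,0],[0.9,0,0,0,0],[0.9,0,0,0,0]]]}}

```text
time_s: 9.5
tcp_pos: [0.5618, 0.0306, 0.0298]
eef_rot: [0.001, 0.642, 0.767, 0.0]
force: [-0.2, 0.4, -0.2]
gripper_width: 0.0175
grasp_force: 29.4
```

Emit:
{"api": "play_rows", "payload": {"rows": [[[0.9,0,0,0.001,0],[0.9,0,0,0,0],[0.9,0,0,0.0005,0],[0.9,0,0,0,0]]]}}

```text
time_s: 9.9
tcp_pos: [0.5617, 0.0305, 0.0284]
eef_rot: [0.0, 0.642, 0.767, 0.0]
force: [-3.7, 1.1, 10.2]
gripper_width: 0.0175
grasp_force: 31.0
```

Contact at 10 N. Release, rise and turn 90°.

Emit:
{"api": "play_rows", "payload": {"rows": [[[0.75,0,0,0,0],[0.7,0,0,0,0],[0,0,0,0,0],[0,0,0,0,0],[0,0,0,0,0],[0,0,0,-0.02,0],[0,0,0,-0.03,0],[0,0,0,-0.02,0]]]}}

```text
time_s: 10.7
tcp_pos: [0.5616, 0.0305, 0.099]
eef_rot: [0.0, 0.642, 0.767, 0.0]
force: [-0.2, -0.2, 0.3]
gripper_width: 0.0853
grasp_force: 0.0
```

Emit:
{"api": "play_rows", "payload": {"rows": [[[0,0,0,0,8.2],[0,0,0,0,8.2],[0,0,0,0,8.2],[0,0,0,0,8.2],[0,0,0,0,8.2],[0,0,0,0,8.2],[0,0,0,0,8.2],[0,0,0,0,8.2],[0,0,0,0,8.2],[0,0,0,0,8.2],[0,0,0,0,8.0],[0,0,0,0,0],[0,0,0,0,0]]]}}

```text
time_s: 12.0
tcp_pos: [0.5613, 0.0305, 0.0973]
eef_rot: [-0.0, 0.996, 0.09, -0.0]
force: [-0.1, 0.1, -0.4]
gripper_width: 0.0856
grasp_force: 0.0
```

```bash
python3 - <<'E'
from tile import *
s=arm.get_state(); print(s['tcp_pos'],s['eef_rot'],s['gripper_width'])
w=snap('wrist','w3'); print(proj(w,[.5618,.0305,.056]))
cv2.imwrite('pics/w3.png',w['color'][:,:,::-1])
E
```

```text
[0.5612733 0.030507  0.0972615] [-2.84130010e-06  9.95922208e-01  9.02161540e-02 -4.61564303e-05] 0.08559104867346644
[282.59439077 237.87381628]
```

View pics/w3.png

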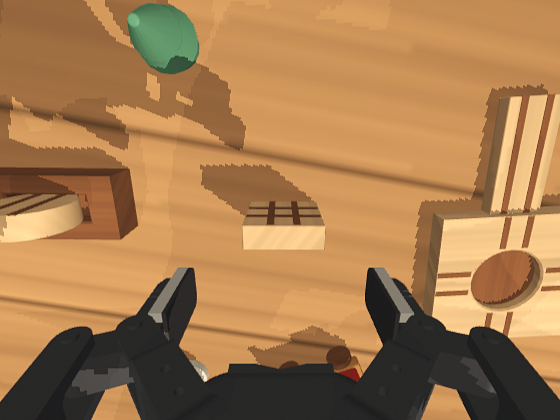

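The tile stands upright at (284,237), within 2 px of the prediction and square to the gripper. I'll descend and take it by its side edges near the top, lightly.

Emit:
{"api": "play_rows", "payload": {"rows": [[[0,0,0,0.02,0],[0,0,0,0.025,0],[0,0,0,0.0165,0],[0.2,0,0,0,0],[0.3,0,0,0,0],[0.4,0,0,0,0],[0.4,0,0,0,0],[0.5,0,0,0,0],[0.5,0,0,0,0]]], "force": 20}}

```text
time_s: 12.95
tcp_pos: [0.5619, 0.0305, 0.0369]
eef_rot: [0.0, 0.996, 0.088, 0.001]
force: [-0.5, -0.1, 6.6]
gripper_width: 0.0549
grasp_force: 23.1
```

```bash
python3 - <<'E'
from tile import *
w3=load('w3')
s=arm.get_state(); print(s['tcp_pos'],s['gripper_width'],s['grasp_force'],s['force'])
T0=np.array(arm.get_image('wrist')['hand_eye']); Ti=np.linalg.inv(T0); K=w3['mtx']
def pt(p): c=K@(Ti[:3,:3]@np.array(p)+Ti[:3,3]); return (c[:2]/c[2]).round(0)
for z in(-.016,-.013,-.010): print('open',z,pt([.011,.0427,z]),pt([.011,-.0427,z]),pt([-.011,.0427,z]))
for z in(-.012,-.009,-.006,-.003,0): print('56',z,pt([.011,.028,z]),pt([.011,-.028,z]))
w=snap('wrist','w4'); cv2.imwrite('pics/z4.png',cv2.resize(w['color'][160:420,120:440],(800,650))[:600,:,::-1])
E
```

```text
[0.56189857 0.03053588 0.03688945] 0.05486613138494886 23.114963471889496 [-0.49724178 -0.13365247  6.62413605]
open -0.016 [372. 267.] [195. 267.] [368. 305.]
open -0.013 [370. 264.] [196. 264.] [366. 302.]
open -0.01 [369. 261.] [198. 261.] [365. 298.]
56 -0.012 [340. 263.] [227. 263.]
56 -0.009 [339. 260.] [228. 260.]
56 -0.006 [338. 257.] [229. 257.]
56 -0.003 [337. 254.] [229. 254.]
56 0 [336. 252.] [230. 252.]
```

View pics/z4.png

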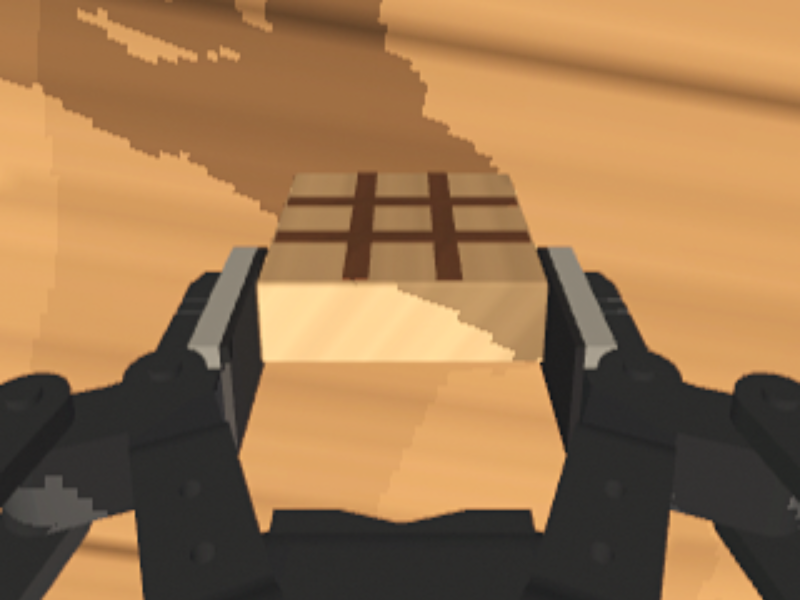

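Tile centred between the pads, top edge at rows 235-260 of the frame, and the tip sits about 6.5 mm behind the TCP. Next I pivot it about its back lower edge, moving toward -tool x along an arc. First 30°.

Emit:
{"api": "play_rows", "payload": {"rows": [[[0.5,-0.0044,0,0.0004,0],[0.5,-0.0044,0,0,0],[0.5,-0.0044,0,0.0004,0],[0.5,-0.0044,0,0.0004,0],[0.5,-0.0043,0,0.0011,0],[0.5,-0.0043,0,0.0011,0],[0.5,0,0,0,0]]]}}

```text
time_s: 13.75
tcp_pos: [0.5365, 0.0259, 0.034]
eef_rot: [0.0, 0.996, 0.088, 0.002]
force: [1.4, 1.2, 8.1]
gripper_width: 0.0556
grasp_force: 24.6
```

```bash
python3 - <<'E'
from tile import *
s=arm.get_state(); print(s['tcp_pos'],s['gripper_width'],s['grasp_force'],s['force'])
w=snap('wrist','w5'); cv2.imwrite('pics/z5.png',cv2.resize(w['color'][160:340,180:380],(400,360))[:,:,::-1])
E
```

```text
[0.53649096 0.02591434 0.03402599] 0.05559203343781401 24.56209659576416 [1.44282354 1.22981462 8.13342411]
```

View pics/z5.png

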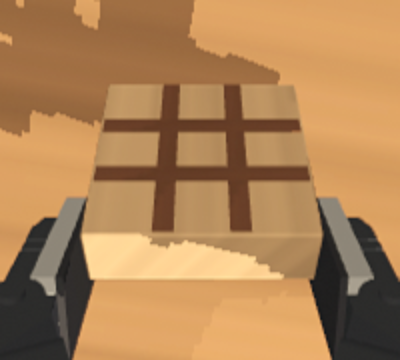

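The pivot works: the face is tilting up (grooved face now rows 83-232 of the crop) and the force is low. Continue to about 80°.

Emit:
{"api": "play_rows", "payload": {"rows": [[[0.5,-0.004,0,0.0017,0],[0.5,-0.004,0,0.002,0],[0.5,-0.0037,0,0.0024,0],[0.5,-0.0036,0,0.0027,0],[0.5,-0.0033,0,0.003,0],[0.5,-0.003,0,0.0032,0],[0.5,-0.0027,0,0.0035,0],[0.5,-0.0024,0,0.0037,0],[0.5,-0.0021,0,0.004,0],[0.5,-0.0017,0,0.0041,0],[0.5,0,0,0,0],[0.5,0,0,0,0]]]}}

```text
time_s: 15.0
tcp_pos: [0.5056, 0.0205, 0.0029]
eef_rot: [0.0, 0.996, 0.088, 0.0]
force: [-4.6, -1.1, 7.6]
gripper_width: 0.0557
grasp_force: 33.0
```

```bash
python3 - <<'E'
from tile import *
s=arm.get_state(); print(s['tcp_pos'],s['gripper_width'],s['grasp_force'],s['force'])
w=snap('wrist','w6'); cv2.imwrite('pics/z6.png',cv2.resize(w['color'][160:340,180:380],(400,360))[:,:,::-1])
E
```

```text
[0.50558609 0.02047003 0.00286374] 0.05567629709406935 33.041712641716 [-4.61125982 -1.11270356  7.62040623]
```

View pics/z6.png

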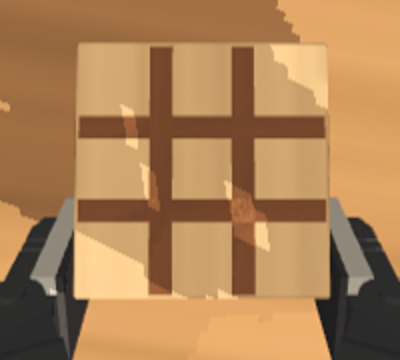

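The tile is now nearly perpendicular to the tilted camera, so about 70°, and still evenly held. I've used all ten pictures, so from here I work from numbers. I'll get its pose by PnP on the face corners.

```bash
cat > pnp.py <<'E'
from tile import *
def face(d,px=None,roi=(180,380,160,340),vmin=150):
    # square pale face incl. grooves -> 4 corners -> pose of tile centre (world)
    hsv=cv2.cvtColor(d['color'],cv2.COLOR_RGB2HSV); x0,x1,y0,y1=roi
    h=hsv[y0:y1,x0:x1].astype(int)
    return h
def pose(d,corners):
    o=np.array([[-28,28,0],[28,28,0],[28,-28,0],[-28,-28,0]],float)/1000
    out=[]
    ok,rs,ts,er=cv2.solvePnPGeneric(o,np.array(corners,float),d['mtx'],None,flags=cv2.SOLVEPNP_IPPE)
    for r,t,e in zip(rs,ts,er):
        M=d['rotation']@cv2.Rodrigues(r)[0]; p=d['rotation']@t[:,0]+d['eye']; out.append((p.round(4),M.round(3).tolist(),float(e[0])))
    return out
if __name__=='__main__':
    d=load('w6')
    c=180+np.array([79,327,329,76])/2; r=160+np.array([42.5,42.5,298,298])/2
    for p in pose(d,np.c_[c,r]): print(p)
    h=face(d)
    for row in (50,160-30,170): print(row,h[row,20:180:6].tolist()[:6],h[row,140:172:4].tolist())
    C=np.c_[c,r]; print(onz(d,C[0],.018),onz(d,C[3],.056*.34))
E
python3 pnp.py
```

```text
(array([0.5316, 0.0252, 0.026 ]), [[0.107, 0.897, 0.43], [-0.984, 0.157, -0.083], [-0.142, -0.414, 0.899]], 1.6070272901581886)
(array([0.5314, 0.0271, 0.026 ]), [[0.242, 0.885, 0.399], [-0.959, 0.155, 0.239], [0.149, -0.44, 0.886]], 1.7644266752734266)
50 [[14, 147, 158], [14, 149, 159], [14, 147, 160], [16, 120, 194], [16, 117, 212], [17, 117, 214]] [[17, 118, 211], [16, 118, 210], [17, 120, 204], [16, 119, 200], [17, 120, 200], [18, 108, 250], [15, 145, 210], [15, 141, 213]]
130 [[18, 39, 145], [20, 37, 143], [8, 26, 39], [19, 104, 255], [18, 106, 255], [18, 105, 255]] [[16, 118, 210], [17, 120, 209], [17, 120, 204], [16, 120, 199], [16, 118, 199], [17, 119, 202], [16, 127, 191], [8, 26, 40]]
170 [[120, 6, 41], [60, 7, 38], [12, 36, 92], [11, 113, 97], [15, 140, 215], [15, 140, 217]] [[16, 134, 237], [16, 134, 237], [16, 134, 237], [16, 134, 237], [15, 134, 237], [16, 136, 237], [120, 26, 29], [0, 20, 52]]
[0.55256697 0.0574245  0.018     ] [0.48689037 0.05066157 0.01904   ]
```

The face is tilted about 25° from flat, grooved side up. I'll lower further while the tips still clear the table.

Emit:
{"api": "play_rows", "payload": {"rows": [[[0.5,-0.0003,0,0.0015,0],[0.5,-0.0003,0,0.0015,0],[0.5,-0.0003,0,0.0015,0],[0.5,0,0,0.001,0],[0.5,0,0,0,0]]]}}

```text
time_s: 15.55
tcp_pos: [0.5046, 0.0202, -0.0025]
eef_rot: [0.0, 0.996, 0.088, 0.0]
force: [-8.6, -2.0, 11.5]
gripper_width: 0.0556
grasp_force: 35.2
```

```bash
cat >> pnp.py <<'E'
def fit(d,roi=(180,380,140,345)):
    # outline of the lit pale face: threshold on hue/sat vs table, biggest blob, quad
    x0,x1,y0,y1=roi; h=cv2.cvtColor(d['color'],cv2.COLOR_RGB2HSV)[y0:y1,x0:x1]
    m=((h[:,:,1]<128)&(h[:,:,1]>80)&(h[:,:,2]>170)).astype(np.uint8)
    m=cv2.morphologyEx(m,cv2.MORPH_CLOSE,np.ones((15,15)));m=cv2.morphologyEx(m,cv2.MORPH_OPEN,np.ones((9,9)))
    c=max(cv2.findContours(m,0,1)[0],key=cv2.contourArea); hull=cv2.convexHull(c)
    q=cv2.approxPolyN(hull,4)[0] if hasattr(cv2,'approxPolyN') else cv2.boxPoints(cv2.minAreaRect(hull))
    q=q.reshape(-1,2).astype(float)+[x0,y0]; ce=q.mean(0)
    q=q[np.argsort(np.arctan2(q[:,1]-ce[1],q[:,0]-ce[0]))] # TL,TR,BR,BL
    return q,cv2.contourArea(c)
E
python3 - <<'E'
from pnp import *
s=arm.get_state(); print(s['tcp_pos'],s['gripper_width'],s['grasp_force'],s['force'])
for d in (load('w6'),snap('wrist','w7')):
    q,a=fit(d); print(q.round(1).tolist(),a)
    for p in pose(d,q): print(p[0],np.array(p[1])[:,2],p[2])
E
```

```text
[ 0.50462476  0.02022579 -0.00251596] 0.055568314848089266 35.18435597419739 [-8.59343611 -2.04021011 11.50119433]
[[218.0, 181.0], [343.0, 182.0], [350.0, 309.0], [216.0, 309.0]] 15951.0
[0.534  0.0259 0.0282] [0.623 0.017 0.782] 1.9013279354554737
[0.5316 0.0266 0.0297] [0.181 0.138 0.974] 3.022536106664024
[[216.0, 185.0], [345.0, 185.0], [350.0, 313.0], [216.0, 313.0]] 16454.5
[0.5296 0.026  0.0262] [0.163 0.102 0.981] 2.4713046976368473
[0.5326 0.0257 0.0248] [0.662 0.056 0.747] 3.1936619024485005
```

Emit:
{"api": "play_rows", "payload": {"rows": [[[0.5,0,0,0.001,0],[0.5,0,0,0.0005,0],[0.5,0,0,0,0],[0.32,0,0,0,0],[0.32,0,0,0,0],[0.3,0,0,0,0],[0.2,0,0,-0.0003,0],[0,0,0,-0.001,0],[0,0,0,0,0],[0,0,0,0,0]]]}}

```text
time_s: 16.6
tcp_pos: [0.5046, 0.0204, -0.0036]
eef_rot: [0.0, 0.996, 0.088, 0.0]
force: [-0.2, 0.4, 0.4]
gripper_width: 0.0853
grasp_force: 0.0
```

```bash
python3 - <<'E'
from pnp import *
s=arm.get_state(); print(s['tcp_pos'],s['gripper_width'],s['force'])
d=snap('wrist','w8')
q,a=fit(d,(170,390,140,345)); print(q.round(1).tolist(),a)
for p in pose(d,q): print(p[0],np.array(p[1])[:,2],p[2])
P=np.array([onz(d,x,.018)[:2]*1000 for x in q],np.float32); print(P.tolist(),cv2.minAreaRect(P),[np.linalg.norm(P[i]-P[i-1]) for i in range(4)])
E
```

```text
[ 0.50462575  0.02040558 -0.00356927] 0.08533807270861732 [-0.20530054  0.3979254   0.43020996]
[[216.0, 194.0], [346.0, 196.0], [338.0, 307.0], [223.0, 307.0]] 13425.5
[0.5237 0.0251 0.0164] [0.031 0.014 0.999] 0.39636917182460407
[0.5289 0.026  0.017 ] [0.781 0.137 0.609] 7.928543539519003
[[547.5858154296875, 57.140655517578125], [556.3667602539062, 2.864164352416992], [501.4809875488281, -7.00344705581665], [491.748046875, 47.73495101928711]] ((524.4883422851562, 25.321956634521484), (56.6220703125, 55.59696578979492), 10.082292556762695) [np.float32(56.62441), np.float32(54.9822), np.float32(55.76574), np.float32(55.596966)]
```

The tile lies flat, grooved face up (normal z 0.999, top at about 17 mm), centred at (0.5244, 0.0253) with yaw 10.1°, and the fingers are fully off it. I'll raise, centre over it and re-measure from this second place.

Emit:
{"api": "play_rows", "payload": {"rows": [[[0,0,0,-0.02,0],[0,0,0,-0.03,0],[0,0,0,-0.03,0],[0,0.0102,-0.0007,0,0],[0,0.0101,-0.0006,0,0],[0,0,0,0,0],[0,0,0,0,0]]]}}

```text
time_s: 17.35
tcp_pos: [0.5239, 0.0253, 0.075]
eef_rot: [-0.0, 0.996, 0.088, -0.001]
force: [0.9, -0.4, -0.0]
gripper_width: 0.0853
grasp_force: 0.0
```

```bash
python3 - <<'E'
from pnp import *
s=arm.get_state(); q=s['eef_rot'];print(s['tcp_pos'],q,2*np.degrees(np.arctan2(q[2],q[1])))
d=snap('wrist','w9'); g=proj(d,[.5244,.0253,.018]); print(g)
q,a=fit(d,(int(g[0])-70,int(g[0])+70,int(g[1])-70,int(g[1])+70)); print(q.round(1).tolist(),a)
for p in pose(d,q): print(p[0],np.array(p[1])[:,2],p[2])
P=np.array([onz(d,x,.018)[:2]*1000 for x in q],np.float32); print(P.tolist(),cv2.minAreaRect(P),[np.linalg.norm(P[i]-P[i-1]) for i in range(4)])
d8=load('w8'); q8,_=fit(d8,(170,390,140,345))
for i in range(4): print(tri(d8,q8[i],d,q[i]))
h=cv2.cvtColor(d['color'],cv2.COLOR_RGB2HSV)
print(h[int(g[1]),int(g[0])-40:int(g[0])+41:4].tolist())
E
```

```text
[0.52385942 0.02531321 0.07497639] [-1.09156430e-04  9.96103964e-01  8.81786460e-02 -1.18625112e-03] 10.11767633073073
[282.47143285 228.81850568]
[[243.0, 192.0], [323.0, 193.0], [319.0, 263.0], [246.0, 263.0]] 5300.0
[0.5232 0.0249 0.0158] [-0.011  0.004  1.   ] 0.1995143252536543
[0.5262 0.0255 0.0164] [0.702 0.137 0.699] 2.854938502064089
[[546.7662963867188, 57.22126388549805], [555.8334350585938, 2.3282957077026367], [501.817626953125, -6.8216352462768555], [492.13507080078125, 47.45393371582031]] ((524.3340454101562, 24.96417236328125), (55.497493743896484, 55.632198333740234), 10.11494255065918) [np.float32(55.49749), np.float32(55.636776), np.float32(54.785297), np.float32(55.13247)]
(array([0.54645256, 0.0574852 , 0.01561847]), np.float64(0.0007543779250375462))
(array([0.55471364, 0.00125227, 0.01232406]), np.float64(0.0005532465761515427))
(array([ 0.50273397, -0.00637617,  0.01978739]), np.float64(3.447684147368133e-05))
(array([0.49337439, 0.04746132, 0.02013599]), np.float64(0.0001556300077381172))
[[14, 152, 149], [18, 108, 255], [18, 104, 255], [18, 106, 255], [18, 106, 255], [18, 106, 255], [19, 104, 255], [12, 163, 153], [17, 118, 237], [18, 107, 255], [17, 108, 253], [17, 109, 251], [18, 111, 249], [12, 164, 154], [13, 158, 158], [18, 105, 255], [18, 104, 255], [18, 103, 255], [18, 110, 251], [18, 108, 254], [15, 144, 216]]
```

Two-view heights average 17 mm, and both views agree on the centre. Descend and grip by the edges, tips about 11 mm up so they clear the plate later.

Emit:
{"api": "play_rows", "payload": {"rows": [[[0,0.0005,0,0.02,0],[0,0,0,0.025,0],[0,0,0,0.02,0],[0,0,0,0.0055,0],[0,0,0,0,0],[0.2,0,0,0,0],[0.3,0,0,0,0],[0.4,0,0,0,0],[0.5,0,0,0,0],[0.5,0,0,0,0],[0.5,0,0,0,0],[0.5,0,0,0,0]]], "force": 45}}

```text
time_s: 18.6
tcp_pos: [0.5255, 0.0253, 0.0074]
eef_rot: [0.0, 0.996, 0.088, 0.001]
force: [-3.3, -0.1, 8.3]
gripper_width: 0.0544
grasp_force: 47.5
```

Held, but at TCP z of 7.4 mm the overlap is thin. I'll reopen a little and regrip 3 mm lower.

Emit:
{"api": "play_rows", "payload": {"rows": [[[0.2,0,0,0,0],[0.2,0,0,0,0],[0.2,0,0,0,0],[0.2,0,0,0,0]]]}}

```text
time_s: 19.0
tcp_pos: [0.5248, 0.0253, 0.0059]
eef_rot: [-0.0, 0.996, 0.088, 0.0]
force: [0.3, -0.0, -0.4]
gripper_width: 0.0681
grasp_force: 0.0
```

Emit:
{"api": "play_rows", "payload": {"rows": [[[0.2,0,0,0.001,0],[0.2,0,0,0.001,0],[0.2,0,0,0,0],[0.3,0,0,0,0],[0.4,0,0,0,0],[0.5,0,0,0,0],[0.5,0,0,0,0],[0.5,0,0,0,0]]]}}

```text
time_s: 19.8
tcp_pos: [0.5251, 0.0253, 0.0042]
eef_rot: [0.0, 0.996, 0.088, 0.0]
force: [-1.2, -0.1, 4.2]
gripper_width: 0.0547
grasp_force: 48.1
```

Emit:
{"api": "play_rows", "payload": {"rows": [[[0.5,0,0,-0.005,0],[0.5,0,0,-0.015,0],[0.5,0,0,-0.025,0],[0.5,0,0,-0.025,0],[0.5,-0.0028,0.0142,0,0],[0.5,-0.0056,0.0284,0,0],[0.5,-0.0056,0.0284,0,0],[0.5,-0.0056,0.0283,0,0],[0.5,-0.0056,0.0283,0,0],[0.5,-0.0056,0.0283,0,0],[0.5,-0.0056,0.0283,0,0],[0.5,-0.0056,0.0283,0,0],[0.5,-0.0056,0.0283,0,0],[0.5,-0.0056,0.0283,0,0],[0.5,-0.0056,0.0283,0,0],[0.5,-0.0056,0.0283,0,0],[0.5,-0.0056,0.0283,0,0],[0.5,-0.0028,0.0142,0,5.5],[0.5,0,0,0,0],[0.5,0,0,0,0]]]}}

```text
time_s: 21.8
tcp_pos: [0.5174, -0.3499, 0.0739]
eef_rot: [-0.0, 0.999, 0.041, -0.0]
force: [0.4, 0.1, -0.0]
gripper_width: 0.0547
grasp_force: 47.6
```

```bash
python3 - <<'E'
from pnp import *
s=arm.get_state(); q=s['eef_rot'];print(s['tcp_pos'],q,2*np.degrees(np.arctan2(q[2],q[1])),s['gripper_width'],s['grasp_force'])
d=snap('wrist','w10'); zt=s['tcp_pos'][2]-.0042+.018; g=proj(d,[*s['tcp_pos'][:2],zt]); print(g)
for R_ in (75,85):
    q,a=fit(d,(int(g[0])-R_,int(g[0])+R_,int(g[1])-R_,int(g[1])+R_)); print(q.round(1).tolist(),a)
    for p in pose(d,q)[:1]: print(p[0],np.array(p[1])[:,2],p[2])
    P=np.array([onz(d,x,zt)[:2]*1000 for x in q],np.float32); print(cv2.minAreaRect(P),[np.linalg.norm(P[i]-P[i-1]) for i in range(4)])
E
```

```text
[ 0.51742101 -0.34993303  0.07386905] [-2.24189118e-04  9.99166699e-01  4.08146256e-02 -1.56796195e-04] 4.678311245436995 0.05470653479293006 47.606037855148315
[283.24506544 283.68023952]
[[190.0, 208.0], [381.0, 208.0], [332.0, 330.0], [229.0, 330.0]] 13281.5
[ 0.5407 -0.3478  0.1181] [-0.057 -0.047  0.997] 10.7903733662785
((523.2365112304688, -350.3701171875), (68.12287139892578, 87.21634674072266), 4.679954528808594) [np.float32(69.54183), np.float32(87.21635), np.float32(70.61148), np.float32(54.60168)]
[[198.0, 198.0], [367.0, 198.0], [367.0, 330.0], [198.0, 330.0]] 15302.0
[ 0.5483 -0.3466  0.1299] [-0.187 -0.011  0.982] 8.61848388376861
((525.515380859375, -348.97784423828125), (72.88127899169922, 89.58976745605469), 4.667649269104004) [np.float32(73.14908), np.float32(76.302765), np.float32(73.20079), np.float32(89.58976)]
```

The plate behind merges with the tile in that mask, so I'll use groove and edge profiles instead.

```bash
python3 - <<'E'
from pnp import *
d=load('w10'); V=cv2.cvtColor(d['color'],cv2.COLOR_RGB2HSV)
cols=slice(278,288)
S=V[200:345,cols].astype(float).mean(1)
print('center strip rows200..', [(200+i,*S[i].round().astype(int).tolist()) for i in range(0,145,2)])
r=V[318:322,215:350].astype(float).mean(0); print('cols215',[(215+i,*r[i].round().astype(int).tolist()[1:]) for i in range(0,135,3)])
E
```

```text
center strip rows200.. [(200, 12, 165, 168), (202, 13, 164, 169), (204, 12, 164, 172), (206, 12, 164, 172), (208, 12, 165, 170), (210, 12, 164, 168), (212, 12, 164, 164), (214, 12, 164, 156), (216, 12, 165, 152), (218, 12, 167, 149), (220, 12, 167, 153), (222, 15, 136, 157), (224, 16, 128, 156), (226, 16, 128, 154), (228, 16, 129, 152), (230, 16, 130, 150), (232, 16, 130, 150), (234, 16, 128, 170), (236, 16, 124, 194), (238, 16, 123, 196), (240, 16, 123, 195), (242, 16, 123, 195), (244, 16, 123, 194), (246, 17, 115, 221), (248, 17, 113, 224), (250, 17, 114, 224), (252, 17, 114, 224), (254, 17, 116, 218), (256, 18, 114, 218), (258, 16, 123, 194), (260, 16, 123, 196), (262, 16, 122, 196), (264, 16, 121, 198), (266, 13, 148, 127), (268, 11, 164, 105), (270, 11, 164, 108), (272, 11, 164, 107), (274, 13, 155, 164), (276, 19, 103, 255), (278, 18, 106, 255), (280, 18, 106, 255), (282, 18, 106, 255), (284, 18, 106, 255), (286, 18, 106, 255), (288, 18, 106, 255), (290, 18, 106, 255), (292, 18, 106, 255), (294, 18, 106, 255), (296, 19, 102, 255), (298, 11, 171, 141), (300, 12, 165, 156), (302,
[... 514 characters left out ...]
4, 142, 219), (227, 144, 214), (230, 101, 255), (233, 102, 255), (236, 97, 255), (239, 100, 255), (242, 99, 255), (245, 102, 255), (248, 102, 255), (251, 102, 255), (254, 99, 255), (257, 100, 255), (260, 165, 164), (263, 163, 166), (266, 162, 161), (269, 104, 255), (272, 106, 255), (275, 103, 255), (278, 104, 255), (281, 105, 255), (284, 106, 255), (287, 103, 255), (290, 103, 255), (293, 131, 218), (296, 164, 166), (299, 163, 164), (302, 159, 169), (305, 104, 255), (308, 104, 255), (311, 102, 255), (314, 99, 255), (317, 102, 255), (320, 105, 255), (323, 108, 254), (326, 107, 255), (329, 105, 255), (332, 103, 255), (335, 153, 161), (338, 152, 162), (341, 18, 31), (344, 21, 31), (347, 25, 42)]
```

```bash
python3 - <<'E'
from pnp import *
d=load('w10'); t=np.array([.51742,-.34993]); zt=.0739-.0042+.018; a=np.radians(4.68); ux=np.array([np.cos(a),np.sin(a)]); uy=np.array([ux[1],-ux[0]])
for n,p in dict(g1=(283,269.7),g2=(283,301.3),bot=(283,330.5),t234=(283,234),t245=(283,245),L=(228.8,320),R=(333.8,320)).items():
    for z in (zt,zt+.002):
        v=onz(d,p,z)[:2]-t; print(n,(v@ux*1000).round(2),(v@uy*1000).round(2),end=' | ')
    print()
d=load('w9'); V=cv2.cvtColor(d['color'],cv2.COLOR_RGB2HSV)[185:270,278:288].astype(float).mean(1)
print([(185+i,*V[i].round().astype(int).tolist()[1:]) for i in range(0,85)][3:80])
E
```

```text
g1 7.93 -0.14 | g1 9.09 -0.16 | 
g2 -10.35 -0.09 | g2 -8.91 -0.11 | 
bot -28.59 -0.04 | bot -26.87 -0.06 | 
t234 26.95 -0.2 | t234 27.81 -0.22 | 
t245 21.26 -0.18 | t245 22.21 -0.2 | 
L -21.87 -28.41 | L -20.25 -27.99 | 
R -21.88 26.52 | R -20.26 26.08 | 
[(188, 127, 158), (189, 128, 156), (190, 129, 154), (191, 129, 154), (192, 128, 162), (193, 120, 217), (194, 111, 249), (195, 108, 254), (196, 109, 253), (197, 109, 252), (198, 109, 252), (199, 109, 252), (200, 109, 252), (201, 109, 252), (202, 109, 252), (203, 109, 252), (204, 109, 252), (205, 109, 252), (206, 109, 253), (207, 109, 253), (208, 109, 253), (209, 109, 253), (210, 109, 253), (211, 108, 253), (212, 108, 253), (213, 108, 253), (214, 106, 255), (215, 124, 217), (216, 170, 136), (217, 166, 149), (218, 164, 152), (219, 163, 153), (220, 165, 151), (221, 155, 170), (222, 118, 236), (223, 107, 255), (224, 108, 253), (225, 108, 253), (226, 108, 253), (227, 108, 253), (228, 108, 253), (229, 108, 253), (230, 108, 253), (231, 108, 253), (232, 108, 253), (233, 108, 253), (234, 108, 253), (235, 108, 253), (236, 108, 253), (237, 105, 255), (238, 124, 217), (239, 170, 136), (240, 166, 149), (241, 164, 152), (242, 164, 153), (243, 166, 149), (244, 141, 192), (245, 115, 243), (246, 107, 255), (247, 108, 254), (248, 108, 254), (249, 108, 254), (250, 108, 254), (251, 109, 254), (252, 109, 254), (253, 109, 254), (254, 109, 254), (255, 109, 254), (256, 109, 254), (257, 109, 254), (258, 109, 254), (259, 109, 254), (260, 109, 254), (261, 108, 254), (262, 107, 255), (263, 116, 241), (264, 136, 217)]
```

The finger midplane shows about 1 mm off the calibration (col 281 vs 283), so I'll align tile to plate within one image, from just above the plate where the bias is common to both.

Emit:
{"api": "play_rows", "payload": {"rows": [[[0.5,0,0,0.015,0],[0.5,0,0,0.02,0],[0.5,0,0,0.01,0],[0.5,0,0,0,0],[0.5,0,0,0,0]]]}}

```text
time_s: 22.35
tcp_pos: [0.5179, -0.3497, 0.029]
eef_rot: [-0.0, 0.999, 0.04, -0.0]
force: [0.6, -0.3, 0.7]
gripper_width: 0.0549
grasp_force: 47.6
```

```bash
cat > prof.py <<'E'
from pnp import *
def runs(d,r=None,c=None,lo=0,hi=420):
    "run-lengths of classes along a strip: P pale, G groove/dark brown, T table, K black"
    h=cv2.cvtColor(d['color'],cv2.COLOR_RGB2HSV).astype(float)
    s=h[r-1:r+2,lo:hi].mean(0) if r is not None else h[lo:hi,c-1:c+2].mean(1)
    L=['K' if v[2]<70 and v[1]<100 else ('P' if v[1]<131 else ('t' if v[1]<157 else 'G'))+('' if v[2]>185 else 's') for v in s]
    out=[];st=0
    for i in range(1,len(L)+1):
        if i==len(L) or L[i]!=L[st]:
            if i-st>=2: out.append(f'{L[st]}{lo+st}-{lo+i-1}')
            st=i
    return ' '.join(out)
E
python3 - <<'E'
from prof import *
s=arm.get_state(); print(s['tcp_pos'],s['gripper_width'])
d=snap('wrist','w11'); tp=s['tcp_pos']; zt=tp[2]+.0138
a=np.radians(4.68); ux=np.array([np.cos(a),np.sin(a)]); uy=np.array([ux[1],-ux[0]])
for u,v in((60,0),(45,-60),(45,60),(-60,0),(29,0)):
    print('plate',u,v,proj(d,[*(np.array([.5179,-.3504])+ux*u/1e3+uy*v/1e3),.018]).round(1))
print('tile c',proj(d,[*tp[:2],zt]))
for r in (150,170,190,200,270,290,315): print('r',r,runs(d,r=r,lo=60,hi=500))
for c in (200,225,240,281,320,340,360): print('c',c,runs(d,c=c,lo=90,hi=360))
E
```

```text
[ 0.51790157 -0.34970972  0.02902811] 0.054882186960942936
plate 60 0 [284.4 155.7]
plate 45 -60 [171.2 184.2]
plate 45 60 [397.4 184.1]
plate -60 0 [283.7 343.2]
plate 29 0 [284.2 212.6]
tile c [283.2547984 283.6732844]
r 150 Ps62-65 ts66-67 Ps68-69 ts70-245 Ps246-260 Gs261-269 Ps271-274 P275-284 Ps285-287 P288-293 Gs295-303 P305-307 Ps308-311 Ps313-314 P315-319 ts320-381 t382-499
r 170 ts61-62 Ps65-66 ts67-68 Ps69-70 ts71-72 Ps73-76 ts77-167 Ps168-170 Ps172-175 P176-205 Ps206-259 Gs261-269 Ps271-275 P276-294 Gs296-304 P305-397 t398-499
r 190 ts62-64 Ps65-67 ts68-69 Ps70-74 ts75-77 Ps82-84 ts85-170 Ps171-196 P197-200 Ps201-222 P223-224 Ps225-260 Gs262-269 Ps271-294 Gs295-303 P305-394 t395-499
r 200 Gs60-63 Ps65-66 Ps68-70 ts71-73 Ps74-75 ts76-78 Ps79-80 ts81-82 ts86-87 ts89-171 Ps173-260 Gs262-270 Ps271-294 Gs295-303 P304-393 t394-499
r 270 P60-94 Ps95-107 t108-170 ts171-180 P181-199 Ps200-201 K202-207 Ps208-219 K220-224 Gs226-260 G261-265 Gs266-335 K337-341 Ps342-352 K353-358 Ps359-360 P361-385 t386-499
r 290 t60-171 ts172-182 P183-187 K189-198 Ps199-211 K212-225 P227-257 Gs258-267
[... 511 characters left out ...]
4 t345-350 ts351-356 t357-359
c 240 ts90-153 Ps154-210 ts211-213 Gs214-220 ts221-222 Ps223-232 P235-264 Gs267-274 P275-297 Gs298-304 P306-344 t345-351 ts352-357 t358-359
c 281 P90-152 Ps155-156 P157-177 Ps178-211 ts212-213 Gs214-220 ts221-222 Ps223-235 P236-264 Gs267-274 P275-297 Gs298-304 P306-344 t345-355 ts356-359
c 320 P90-136 ts137-152 Ps153-155 P156-211 Gs213-220 ts221-222 Ps223-234 P235-264 Gs267-273 P276-297 Gs298-304 P306-344 t345-356 ts357-359
c 340 t90-97 ts98-107 t108-134 ts135-152 Ps153-154 P156-242 Gs244-249 P251-258 Ps259-265 K266-320 Ps321-325 P326-344 t345-356 Ps358-359
c 360 t90-98 ts99-109 t110-135 ts136-152 Ps153-154 P156-242 Gs244-249 P251-269 K271-284 Ps285-301 K302-359
```

```bash
python3 - <<'E'
from prof import *
d=load('w11'); t=np.array([.5179,-.34971]); a=np.radians(4.68); ux=np.array([np.cos(a),np.sin(a)]); uy=np.array([ux[1],-ux[0]])
def f(n,c,r,z): v=onz(d,(c,r),z)[:2]-t; print(n,r,(v@ux*1000).round(2),(v@uy*1000).round(2))
for r in (153.5,156.5,344.5,212.5,213.5,247.2,246.8): f('plate',282.5,r,.018)
f('floor?',282.5,220.7,.010)
for dz in (0,.001):
  for r in (235.3,270.4,301.3): f('tile',280.5,r,.0428+dz)
f('tile bot of front',280.5,222.7,.0248)
h=cv2.cvtColor(d['color'],cv2.COLOR_RGB2HSV)
print([(r,h[r,281].tolist()[1:]) for r in list(range(150,160))+list(range(208,240))+list(range(325,347))])
E
```

```text
plate 153.5 61.06 -0.3
plate 156.5 59.53 -0.3
plate 344.5 -61.07 -0.09
plate 212.5 29.02 -0.25
plate 213.5 28.44 -0.24
plate 247.2 8.07 -0.21
plate 246.8 8.33 -0.21
floor? 220.7 21.19 -0.17
tile 235.3 26.26 -1.36
tile 270.4 7.5 -1.37
tile 301.3 -10.39 -1.38
tile 235.3 26.69 -1.37
tile 270.4 8.08 -1.37
tile 301.3 -9.67 -1.38
tile bot of front 222.7 25.66 -1.35
[(150, [113, 239]), (151, [112, 243]), (152, [120, 213]), (153, [128, 164]), (154, [130, 145]), (155, [130, 133]), (156, [130, 165]), (157, [115, 237]), (158, [109, 255]), (159, [110, 252]), (208, [127, 165]), (209, [129, 162]), (210, [128, 155]), (211, [128, 135]), (212, [139, 117]), (213, [157, 104]), (214, [161, 98]), (215, [161, 100]), (216, [161, 100]), (217, [163, 102]), (218, [163, 102]), (219, [166, 103]), (220, [167, 101]), (221, [151, 118]), (222, [134, 146]), (223, [129, 154]), (224, [129, 154]), (225, [128, 153]), (226, [131, 152]), (227, [129, 150]), (228, [127, 147]), (229, [128, 145]), (230, [128, 145]), (231, [131, 148]), (232, [131, 150]), (233, [130, 149]), (234, [129, 168]), (235, [125, 185]), (236, [124, 192]), (237, [124, 194]), (238, [124, 194]), (239, [124, 194]), (325, [108, 255]), (326, [107, 255]), (327, [108, 255]), (328, [108, 255]), (329, [107, 255]), (330, [110, 251]), (331, [110, 252]), (332, [107, 255]), (333, [106, 255]), (334, [107, 255]), (335, [108, 255]), (336, [107, 255]), (337, [106, 255]), (338, [106, 255]), (339, [104, 255]), (340, [104, 255]), (341, [104, 255]), (342, [104, 255]), (343, [103, 255]), (344, [121, 243]), (345, [142, 231]), (346, [141, 232])]
```

Relative to the plate, the tile needs about +0.6 mm in tool x and +1.1 mm in tool y. I'll apply that and lower slowly.

Emit:
{"api": "play_rows", "payload": {"rows": [[[0.5,0.0006,0.0011,0,0],[0.5,0,0,0.002,0],[0.5,0,0,0.002,0],[0.5,0,0,0.001,0],[0.5,0,0,0.001,0],[0.5,0,0,0.001,0],[0.5,0,0,0.001,0],[0.5,0,0,0,0],[0.5,0,0,0,0]]]}}

```text
time_s: 23.3
tcp_pos: [0.5185, -0.351, 0.0209]
eef_rot: [0.0, 0.999, 0.04, -0.0]
force: [0.1, 1.0, -0.6]
gripper_width: 0.0545
grasp_force: 47.6
```

Emit:
{"api": "play_rows", "payload": {"rows": [[[0.5,0,0,0.001,0],[0.5,0,0,0.001,0],[0.5,0,0,0.001,0],[0.5,0,0,0.001,0],[0.5,0,0,0,0]]]}}

```text
time_s: 23.8
tcp_pos: [0.5184, -0.3509, 0.0167]
eef_rot: [-0.0, 0.999, 0.04, -0.0]
force: [0.2, -0.5, -0.8]
gripper_width: 0.0546
grasp_force: 47.6
```

The tile is inside the recess with no contact force. On to the floor.

Emit:
{"api": "play_rows", "payload": {"rows": [[[0.5,0,0,0.001,0],[0.5,0,0,0.001,0],[0.5,0,0,0.0005,0],[0.5,0,0,0.0005,0],[0.5,0,0,0,0],[0.5,0,0,0,0]]]}}

```text
time_s: 24.4
tcp_pos: [0.5185, -0.351, 0.0142]
eef_rot: [-0.0, 0.999, 0.04, -0.0]
force: [-2.8, 1.8, 5.6]
gripper_width: 0.0545
grasp_force: 48.2
```

Contact at TCP z = 14.2 mm, exactly the predicted home height. A slight press to confirm, then release and rise.

Emit:
{"api": "play_rows", "payload": {"rows": [[[0.5,0,0,0.0007,0],[0.5,0,0,0,0]]]}}

```text
time_s: 24.6
tcp_pos: [0.5185, -0.351, 0.0142]
eef_rot: [0.0, 0.999, 0.04, -0.0]
force: [-6.7, 5.3, 13.3]
gripper_width: 0.0546
grasp_force: 49.6
```

Emit:
{"api": "play_rows", "payload": {"rows": [[[0.3,0,0,-0.0005,0],[0.2,0,0,0,0],[0,0,0,0,0],[0,0,0,0,0],[0,0,0,-0.01,0],[0,0,0,-0.025,0],[0,0,0,-0.035,0],[0,0,0,-0.035,0],[0,0,0,-0.035,0],[0,0,0,0,0],[0,0,0,0,0]]]}}

```text
time_s: 25.7
tcp_pos: [0.5187, -0.3511, 0.155]
eef_rot: [0.001, 0.999, 0.04, 0.001]
force: [-0.2, -0.3, -0.6]
gripper_width: 0.0856
grasp_force: 0.0
```

```bash
python3 - <<'E'
from prof import *
s=arm.get_state(); print(s['tcp_pos'],s['gripper_width'])
d=snap('wrist','w12'); tp=s['tcp_pos']; a=np.radians(4.68); ux=np.array([np.cos(a),np.sin(a)]); uy=np.array([ux[1],-ux[0]])
c=np.array([.5185,-.351]); g=proj(d,[*c,.028]); print(g)
for k in (-22,0,22): print('c',runs(d,c=int(g[0])+k,lo=int(g[1])-90,hi=int(g[1])+90)); print('r',runs(d,r=int(g[1])+k,lo=int(g[0])-90,hi=int(g[0])+90))
for z in (.028,.036):
    print(z,[proj(d,[*(c+ux*u+uy*v),z]).round(1).tolist() for u,v in((.028,.028),(.028,-.028),(-.028,-.028),(-.028,.028))])
# bystanders: compare top view with the first
t=snap('top','t3'); o=load('t1'); df=(np.abs(t['color'].astype(int)-o['color']).max(2)>60)
for n,(x,y) in dict(tree_a=(226,160),tree_b=(236,283),engine=(291,272),figure=(168,164),oct=(157,212),rnd=(190,208),turn=(343,216)).items(): print(n,df[y-9:y+10,x-9:x+10].mean().round(2))
E
```

```text
[ 0.51872436 -0.35113432  0.15499303] 0.08564793780515685
[281.4669126  201.69970598]
c P111-132 ts134-136 P137-167 ts169-173 P174-191 Gs193-196 P197-209 Gs211-214 P215-255 t256-266 ts267-271 t272-290
r t191-206 ts207-217 P218-243 Ps244-248 ts249-250 P251-267 Gs269-272 P274-287 Gs288-292 P293-310 P312-342 t344-370
c P111-133 Ps134-135 P137-167 ts168-173 P174-191 Gs193-196 P197-209 Gs211-214 P215-255 t256-268 ts269-273 t274-290
r t191-208 ts209-218 P220-244 Ps245-249 ts250-251 P252-267 Gs269-272 P274-286 Gs288-291 P293-309 P311-341 t342-370
c t111-125 ts126-136 P137-169 ts170-173 P174-191 Gs192-195 P197-209 Gs211-213 P215-254 t255-269 ts270-275 t276-290
r t191-210 ts211-220 P221-249 Ps250-251 P252-268 Gs269-273 P274-286 Gs288-291 P293-339 t340-370
0.028 [[311.9, 172.5], [251.0, 172.6], [252.9, 229.1], [310.0, 229.0]]
0.036 [[312.8, 174.3], [250.2, 174.4], [252.2, 232.3], [310.9, 232.2]]
tree_a 0.35
tree_b 0.6
engine 0.56
figure 0.0
oct 0.02
rnd 0.25
turn 0.0
```

The tile is centred in the plate and its edges match a top at 28 mm, so it is seated. The tree and engine differences may just be the arm's shadow, so I'll check positions in the scene view.

```bash
python3 - <<'E'
from prof import *
o=load('s1'); n=snap('scene','s9')
def cen(d,box,f):
    x0,x1,y0,y1=box; h=cv2.cvtColor(d['color'],cv2.COLOR_RGB2HSV)[y0:y1,x0:x1].astype(int); m=f(h); ys,xs=np.nonzero(m); return len(xs),(xs.mean()+x0).round(1),(ys.mean()+y0).round(1)
for k,b,f in (('green',(340,380,255,295),lambda h:(h[...,0]>50)&(h[...,0]<100)&(h[...,1]>90)),('engine red',(250,300,170,215),lambda h:((h[...,0]<5)|(h[...,0]>174))&(h[...,1]>180)),('white',(318,346,165,200),lambda h:(h[...,1]<90)),('figure',(415,440,255,288),lambda h:(h[...,1]<125)),('oct+round',(365,442,208,240),lambda h:h[...,1]<128)):
    print(k,cen(o,b,f),cen(n,b,f))
E
```

```text
green (323, np.float64(357.1), np.float64(277.1)) (333, np.float64(357.2), np.float64(277.0))
engine red (205, np.float64(269.8), np.float64(192.5)) (199, np.float64(270.0), np.float64(192.4))
white (293, np.float64(331.1), np.float64(186.8)) (278, np.float64(330.9), np.float64(186.9))
figure (0, np.float64(nan), np.float64(nan)) (4, np.float64(425.5), np.float64(260.5))
oct+round (18, np.float64(384.7), np.float64(217.7)) (0, np.float64(nan), np.float64(nan))<stdin>:4: RuntimeWarning: Mean of empty slice.
  ret = ret.dtype.type(ret / rcount)
```

The bystanders haven't moved, and the figure, octagon and turntable spots are unchanged in the top view. Handing in.

```bash
python3 -c "
from plant import arm
print(arm.close_job())"
```

```text
the job is handed in; nothing more can be done
None
```

The square tile was laid flat on the bare table grooved side up and let go, though its raised edge settled the last few millimetres on its own; it was then gripped by its edges, lowered fully home in the crossing plate's recess and handed in at about 26 s, and no other toy was seen to move.

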